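# Slide the burner plate out over the shelf edge

### The job

The black glass-ceramic burner plate lies flat on the raised reagent shelf, where tongs cannot get under it. Push it along the shelf top towards the robot until its front edge sticks out about 35 mm past the shelf's front edge, parallel to it, so that it can next be taken by that edge; keep it sliding flat on the shelf all the way, without picking it up, tipping it or pushing it off. Leave the green cover glass, the bottles, the crucible and everything else on the bench where they are, and finish clear of it all.

Things in the scene. Friction and masses are not known exactly. Their poses are not given: they have to be found in the camera images.
- shelf: Raised reagent shelf fixed on the bench: a pale wood board with a black band along its front edge, 280 mm deep (its own x), 740 mm long (y), its top 90 mm above the bench, board 18 mm thick, on end panels; no rim or lip anywhere. Origin: centre of its foot, at bench height. Its +x points to its back, away from the robot; it may stand turned by up to about 0.14 rad.
- ledge_front (a point): Middle of the shelf's front top edge (the edge towards the robot), 140 mm in front of the shelf's centre and 90 mm above the bench; axes as the shelf's, so a point that overhangs has a negative x here.
- burner_plate: The plate to push: square, black glass-ceramic, 135 x 135 mm, 6 mm thick, about 0.3 kg, loose, flat on the shelf in its left or right half, up to 0.3 rad out of square with the shelf, at least 45 mm of free board behind it. Slides with dry friction, stays where left. Origin: centre of its underside; x, y parallel to its sides, +x away from the robot.
- plate_front_left (a point): Top corner of the burner plate at its front (towards the robot), left (+y) end: 67.5 mm in front and 67.5 mm left of the plate's centre.
- plate_front_right (a point): Top corner of the burner plate at its front, right (-y) end: 67.5 mm in front and 67.5 mm right of the plate's centre.
- cover_glass: Pale green glass cover plate, 135 x 115 mm (x, y), 6 mm thick, loose, lying flat in the other half of the shelf. Leave alone. Origin: centre of its underside.
- clear_bottle: Clear glass reagent bottle with stopper and blank label, 75 mm across, 174 mm tall, standing near one end of the shelf. Leave alone. Origin: centre of its foot.
- amber_bottle: Amber glass reagent bottle of the same size, near the other end of the shelf. Leave alone. Origin: centre of its foot.
- crucible: Small white porcelain crucible, 40 mm across, 34 mm tall, standing on the shelf between the two plates, towards the back. Leave alone. Origin: centre of its foot.
- tripod: Dark steel burner tripod, 205 mm tall, feet about 84 mm from its axis, on the bench to the right of the shelf. Leave alone. Origin: on its axis at bench height.
- burner: Gas burner, 132 mm tall, foot 72 mm across, standing under the tripod. Leave alone. Origin: centre of its foot.
- petri_dish: Closed glass Petri dish with brown contents, 95 mm across, 16 mm tall, on the bench to the right of and nearer than the shelf. Leave alone. Origin: centre of its underside.
Not all that is in view belongs to the job. What is meant by the burner_plate is not blue, and is the smaller of those in its own colour.

How it is judged:
At the end, for the whole second after the job is handed in: Both front corners of the burner plate lie 25 to 45 mm out past the shelf's front edge; the plate lies flat on the shelf (within 3 mm and 0.03 rad) and at rest; every other loose thing is within 12 mm of where it started (x of plate_front_left in the frame of ledge_front between -0.045 and -0.025 m and x of plate_front_right in the frame of ledge_front between -0.045 and -0.025 m and z of burner_plate in the frame of ledge_front between -0.003 and 0.003 m and angle between burner_plate's own z axis and vertical below 0.03 rad and linear speed of burner_plate below 0.01 m/s and distance of each of cover_glass, clear_bottle, amber_bottle, crucible, tripod, burner, petri_dish from where it was at the start of the episode below 0.012 m); the robot touches nothing.
It fails at once if the burner plate is lifted off the shelf (z of burner_plate in the frame of ledge_front above 0.008 m).
It fails at once if the burner plate is tipped or falls off the shelf (angle between burner_plate's own z axis and vertical above 0.12 rad or z of burner_plate in the frame of ledge_front below -0.01 m).
It fails at once if another thing on the bench is moved, lifted or knocked over (distance of any of cover_glass, clear_bottle, amber_bottle, crucible, tripod, burner, petri_dish from where it was at the start of the episode above 0.012 m or angle between any of cover_glass, clear_bottle, amber_bottle, crucible, tripod, burner, petri_dish's own z axis and vertical above 0.2 rad).
It also fails if it takes over 42 s, if anything falls off the work surface, if the arm or the gripper's body presses on something with over 40 N, if the wrist force passes 120 N, or if a joint passes its speed limit or range.

### The arm

A 6-joint arm with a two-finger parallel gripper is mounted at the origin on the work surface. World frame = base frame: x ahead of the robot, y to its left, z up, the work surface at z = 0. Lengths are in m, angles in rad, forces in N, time in s.
With the tool pointing down it reaches from about 0.25 to 0.725 m from the base axis. Payload 4 kg.
Tool frame: the origin (TCP) lies midway between the tips of the shut fingers; the grasp point (between the pads) lies 19 mm behind it; z points along the fingers, y is the direction in which the jaws open and shut (so a half turn about z gives the same grasp; the last joint's range is limited). The gripper opens to 85 mm and grips with 20 to 120 N. Pads are 22 mm wide; open, the fingers measure 114 mm over their backs; the gripper's body (76 mm by 85 mm) begins 54 mm behind the grasp point. The pads swing forward as they close: fully open they stand 13 mm farther back than shut.
Start: joints at [-1.347, 0.241, 0.005, 1.335, 0, 1.571], TCP at [0.111, -0.488, 0.209] pointing down, gripper open.
Joint ranges: [-2.72, 2.72], [-1.05, 1.87], [-1.09, 1.28], [-1.99, 2.15], [-1.42, 1.44], [-3.14, 3.14]. Speed limits (rad/s): [2.79, 2.79, 3.14, 3.14, 3.14, 3.14].

### API

Orientations are given as a unit quaternion [x, y, z, w].
In Python, from workcell import get_obs, camera, camera_model, job_done, masks_of gives the robot as it stands.
- The arm moves only by the tool jog_arm, never from a script. Its argument "deltas" is a list that holds one entry, the list of rows, each a list of 7 numbers: the shift along the tool's x, y, z in mm, then the turn, a rotation vector about the tool's x, y, z in degrees, then the finger opening in mm, from 0 to 85.4. A call has 1 to 5 rows; each row shifts and turns the pose as measured when the row begins, along the tool's axes as they then stand; what a row does not reach is not made up. A row lasts 1/10 s, in which the tool goes at most 50 mm and 8.59 degrees, less where a joint would pass 70% of its speed; a pose out of reach is approached as far as the arm can. A call with a gripper value outside its range is refused whole. The fingers move at their own pace and stop on an object; the grip force is fixed at half the most. Time passes only in rows, so rows that do not move let the fingers close. It gives the time, the measured TCP pose, the force and the opening at its end, in the units of the state.
- get_obs(): the state, without advancing time (a new reading comes with each control period).
- camera(name): name is "side" or "top" or "wrist"; returns the picture (384x512x3 uint8, red, green, blue); there is no depth.
- camera_model(name): a dict with "fovy" (degrees; the focal length in pixels is half the picture's height over the tangent of half this angle, whatever the lens; pixels are square), "cx", "cy" (the principal point, pixels), "pose" (4x4, takes a point from camera to world coordinates); the wrist camera has in their place "T_tool_cam" (4x4, takes a point from camera to tool coordinates, whose origin is the TCP and whose axes are the flange's). Camera axes: x right, y down, z forward; pixel columns grow to the right and rows downward; lengths in m; the calibration is good to about 2 mm. A picture is of the moment at which its call begins: read the wrist's pose just before it. camera_model takes no time and is no camera call.
- job_done(): hands the job in, once; it reports no verdict.
Trained networks look in the newest picture that a camera, given by its name, has taken for a name from the list of things; names that differ only in an ending like _2 or _b are one class to them, and where a whole thing is asked for, a point or a joint stands for the part that bears it (a point fixed in the world has none). Each returns a list of dicts, best first, with "conf" (0 to 1); they miss things now and then, are a little off and sometimes report something else, mostly with a low value. They report only what shows in the picture. A call takes as long as a camera call. They do not tell look-alikes from the thing itself.
- masks_of(target, camera): "pixels" (384x512 bool, what is visible of it) and "at" ([column, row] in pixels, amid what is visible of it).
The state is a dict: "clock": time; "joint_pos": joint angles; "joint_vel": joint speeds; "tau": joint torques, N m; "eef_pos": TCP position; "tool_rot": TCP orientation; "ft_force": force on the tool from outside, world axes, zero at the start; "ft_torque": the same for the moment, N m; "grip_width": finger opening in m.
Only numpy, scipy, OpenCV 4.12 (cv2) and the standard library are available. Lean on these libraries where they do the work, as an engineer would, in place of code of your own. Each camera call takes 0.05 s, during which the arm holds its last target. There are 200 camera calls.

## Working session

There is one attempt and no reset: what is moved stays moved. The work goes in short steps, Python scripts to look and compute and a tool call to move; the robot and the scene stay as the last step left them, time stands still between calls to the robot, and variables do not carry over. Pictures are saved under pics/ and viewed, about 8 in all and at most 12, crops included, and the job is handed in when it is done.

Besides the shell and the picture viewer there is one more tool, called after "Emit:" by a JSON object that holds its "name" and its "arguments". jog_arm: Moves the arm, as the interface text tells. Its arguments: {"type":"object","properties":{"deltas":{"type":"array"}},"required":["deltas"]}

```bash
ls; mkdir -p pics
python3 - <<'E'
from workcell import *
import cv2, numpy as np
o=get_obs(); print(o['clock'],o['eef_pos'],o['tool_rot'],o['grip_width'])
ims=[]
for n in ['top','side']:
    im=camera(n); m=camera_model(n); print(n,m['fovy'],m['cx'],m['cy'],np.round(m['pose'],4).tolist(), [k for k in m])
    cv2.imwrite(f'pics/{n}0.png',cv2.resize(im[:,:,::-1],(800,600),interpolation=cv2.INTER_CUBIC))
    for t in ['burner_plate','shelf']:
        for d in masks_of(t,n): print(n,t,round(d['conf'],2),d['at'],d['pixels'].sum())
E
```

```text
pics
0.0 [ 0.11080274 -0.48688155  0.20852223] [ 9.93745860e-01  1.11660603e-01 -1.30089917e-04 -1.02851623e-03] 0.08549673179946281
top 44.60569290715391 258.9970392077688 191.1483913939691 [[0.0306, -0.9954, 0.0911, 0.3895], [-0.9995, -0.0298, 0.0107, -0.1007], [-0.0079, -0.0913, -0.9958, 1.4435], [0.0, 0.0, 0.0, 1.0]] ['fovy', 'cx', 'cy', 'pose']
top burner_plate 0.71 [290.7, 265.4] 2050
top burner_plate 0.64 [146.6, 260.5] 3805
top burner_plate 0.56 [279.9, 166.7] 2132
side 51.91330194951464 251.0476954829136 195.80957905069045 [[-0.8863, -0.2767, 0.3713, -0.0389], [-0.4627, 0.4979, -0.7335, 0.9942], [0.0181, -0.8219, -0.5693, 0.9456], [0.0, 0.0, 0.0, 1.0]] ['fovy', 'cx', 'cy', 'pose']
side burner_plate 0.81 [264.3, 294.5] 2973
side burner_plate 0.77 [236.5, 185.6] 680
side shelf 0.82 [208.2, 215.2] 8435
```

View pics/top0.png

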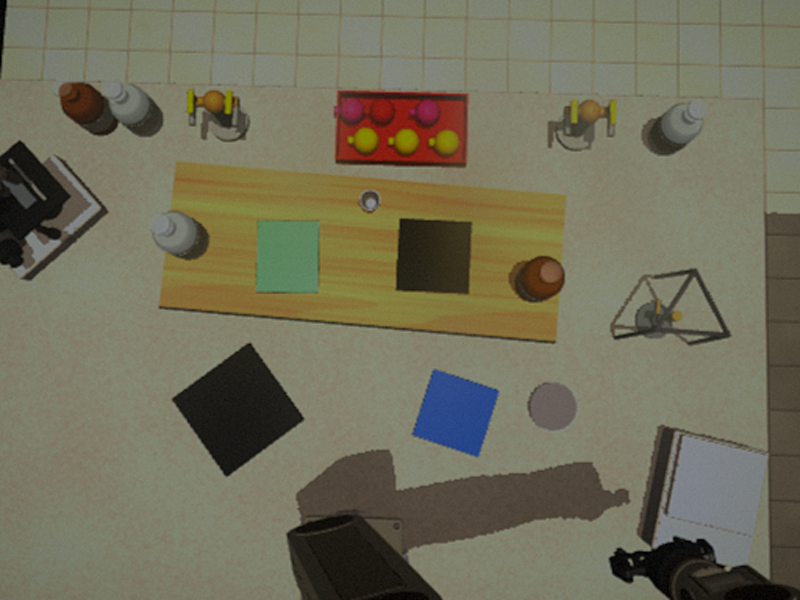

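View pics/side0.png

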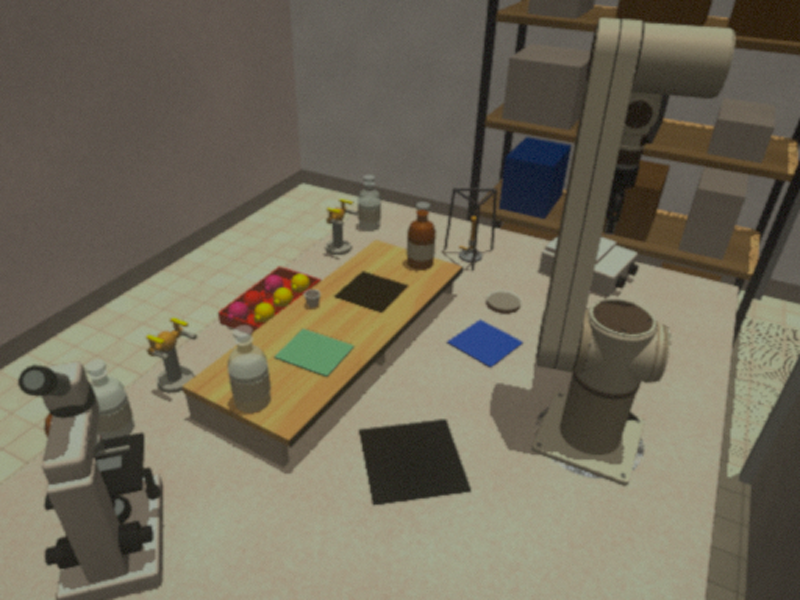

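The top view shows the burner plate on the shelf at about (434,256) in 800x600 pixels, with amber bottle to its right, crucible behind left, and the shelf front edge running from (160,308) to (556,342). The larger black plate and the blue plate on the bench are decoys.

```bash
cat > h.py <<'E'
from workcell import *
import cv2, numpy as np
from scipy.spatial.transform import Rotation as R
def ray(n,uv,z,pose=None):
    m=camera_model(n); P=m['pose'] if pose is None else pose
    f=192/np.tan(np.radians(m['fovy']/2)); uv=np.atleast_2d(uv).astype(float)
    d=np.c_[(uv[:,0]-m['cx'])/f,(uv[:,1]-m['cy'])/f,np.ones(len(uv))]@P[:3,:3].T
    return P[:3,3]+d*((z-P[2,3])/d[:,2])[:,None]
def plate(im,box):  # corners of dark square within box
    c0,r0,c1,r1=box; g=im[r0:r1,c0:c1].max(2); 
    t,b=cv2.threshold(g,0,255,cv2.THRESH_BINARY_INV+cv2.THRESH_OTSU)
    cs,_=cv2.findContours(b,cv2.RETR_EXTERNAL,cv2.CHAIN_APPROX_NONE)
    c=max(cs,key=cv2.contourArea)
    return c[:,0,:]+[c0,r0]
def rect(n,c,z,pose=None):
    w=ray(n,c,z,pose)[:,:2]; (cx,cy),(a,b),ang=cv2.minAreaRect((w*1000).astype(np.float32))
    ang=(ang+45)%90-45
    return np.array([cx,cy])/1000,(a,b),np.radians(ang)
def front(im,cols):  # front edge of the wood: lowest wood pixel per column -> line fit in world
    hsv=cv2.cvtColor(im,cv2.COLOR_RGB2HSV); pts=[]
    w=(hsv[...,1]>110)&(hsv[...,0]>8)&(hsv[...,0]<30)
    for c in cols:
        r=np.where(w[180:235,c])[0]
        if len(r): pts.append([c,180+r.max()+.5])
    return np.array(pts)
E
python3 - <<'E'
from h import *
im=camera('top'); 
c=plate(im,(245,130,312,197)); print(rect('top',c,.096), [np.round(p,4) for p in ray('top',cv2.boxPoints(cv2.minAreaRect(c)),.096)])
p=front(im,range(110,350,4)); w=ray('top',p,.09)
l=cv2.fitLine((w[:,:2]*1000).astype(np.float32),cv2.DIST_HUBER,0,.01,.01).ravel();print(l, w[0],w[-1])
d=np.array([-l[1],l[0]]); print('resid',np.std((w[:,:2]*1000-l[2:])@d))
for t,z in [('amber_bottle',.25),('crucible',.12),('cover_glass',.096),('petri_dish',.016)]:
    for q in masks_of(t,'top')[:2]: print(t,round(q['conf'],2),q['at'],ray('top',q['at'],z))
hsv=cv2.cvtColor(im,cv2.COLOR_RGB2HSV)
print(im[195:230:1,250].tolist())
cam=camera_model('wrist'); print(cam['fovy'],np.round(cam['T_tool_cam'],3).tolist())
E
```

```text
(array([ 0.59515308, -0.13676703]), (134.1540985107422, 136.0121612548828), np.float64(-0.02049888354255791)) [array([ 0.5285, -0.0683,  0.096 ]), array([ 0.6646, -0.0707,  0.096 ]), array([ 0.6617, -0.2057,  0.096 ]), array([ 0.5258, -0.202 ,  0.096 ])]
[5.7366289e-02 9.9835318e-01 4.6420035e+02 2.5471177e+00] [0.48475122 0.34648189 0.09      ] [ 0.44454077 -0.33939583  0.09      ]
resid 0.8331139983371219
amber_bottle 0.84 [342.6, 177.0] [[ 0.54152769 -0.30105983  0.25      ]]
amber_bottle 0.68 [277.7, 163.8] [[ 0.57078891 -0.13384642  0.25      ]]
crucible 0.5 [277.7, 165.2] [[ 0.58649811 -0.13756393  0.12      ]]
cover_glass 0.97 [184.9, 166.3] [[0.57888912 0.13143031 0.096     ]]
petri_dish 0.67 [357.0, 255.9] [[ 0.3327178  -0.38718029  0.016     ]]
[[135, 126, 62], [134, 128, 62], [130, 129, 62], [134, 126, 58], [134, 124, 60], [136, 126, 62], [137, 129, 66], [135, 126, 63], [132, 127, 62], [131, 123, 59], [133, 122, 60], [133, 119, 59], [138, 122, 60], [124, 105, 52], [76, 65, 37], [79, 78, 66], [137, 136, 114], [135, 135, 112], [134, 133, 111], [135, 135, 113], [134, 138, 112], [135, 140, 117], [136, 138, 116], [133, 135, 114], [136, 137, 115], [133, 133, 111], [132, 131, 109], [135, 132, 109], [132, 129, 108], [132, 131, 110], [134, 135, 111], [138, 137, 117], [135, 134, 110], [136, 132, 111], [132, 130, 110]]
62.249075803136776 [[-0.0, -0.957, -0.29, 0.073], [1.0, -0.0, -0.0, 0.0], [0.0, -0.29, 0.957, -0.164], [0.0, 0.0, 0.0, 1.0]]
```

Emit:
{"name": "jog_arm", "arguments": {"deltas": [[[0,0,-10,0,0,8,85],[0,0,-10,0,0,8,85],[19,-39,0,0,0,0,85],[19,-39,0,0,0,0,85],[19,-39,0,0,0,0,85]]]}}

```text
clock: 1.05
eef_pos: [0.1757, -0.3761, 0.2289]
tool_rot: [0.999, -0.038, 0.0, 0.001]
ft_force: [0.8, 0.4, 0.2]
grip_width: 0.085
```

Emit:
{"name": "jog_arm", "arguments": {"deltas": [[[19,-39,0,0,0,0,85],[19,-39,0,0,0,0,85],[19,-39,0,0,0,0,85],[19,-39,0,0,0,0,85],[0,0,0,0,0,0,85]]]}}

```text
clock: 1.55
eef_pos: [0.2674, -0.217, 0.2298]
tool_rot: [0.999, -0.036, 0.002, 0.001]
ft_force: [-1.1, 0.3, 0.3]
grip_width: 0.0847
```

```bash
cat >> h.py <<'E'
def go(xy,z,yaw=-.057):
    o=get_obs(); r=R.from_quat(o['tool_rot']); p=np.array(o['eef_pos'])
    X=np.array([np.cos(yaw),np.sin(yaw),0]); Z=np.array([0,0,-1.]); T=R.from_matrix(np.c_[X,np.cross(Z,X),Z])
    print('t',round(o['clock'],2),'p',np.round(p,4),'F',np.round(o['ft_force'],1),'d_mm',np.round(r.inv().apply(np.array([*xy,z])-p)*1000,1),'rot_deg',np.round((r.inv()*T).as_rotvec(degrees=True),2))
E
python3 - <<'E'
from h import *
go((.692,-.142),.16)
E
```

```text
t 1.55 p [ 0.2674 -0.217   0.2298] F [-1.1  0.3  0.3] d_mm [ 417.8 -105.2   71.7] rot_deg [ 0.12 -0.28 -0.82]
```

Emit:
{"name": "jog_arm", "arguments": {"deltas": [[[30,-38,0,0,0,-0.8,85],[30,-38,0,0,0,0,85],[35,-30,5,0,0,0,85],[45,0,8,0,0,0,85],[45,0,8,0,0,0,85]]]}}

```text
clock: 2.05
eef_pos: [0.4605, -0.1253, 0.2128]
tool_rot: [0.999, -0.033, 0.006, 0.004]
ft_force: [0.4, -0.7, 1.4]
grip_width: 0.0852
```

Emit:
{"name": "jog_arm", "arguments": {"deltas": [[[45,0,8,0,0,0,85],[45,0,8,0,0,0,85],[45,0,8,0,0,0,85],[45,0,8,0,0,0,85],[0,0,0,0,0,0,85]]]}}

```text
clock: 2.55
eef_pos: [0.651, -0.1411, 0.1742]
tool_rot: [0.999, -0.033, 0.004, 0.004]
ft_force: [-0.7, -0.7, 0.0]
grip_width: 0.0856
```

Run:
```python
from h import *
go((.692,-.142),.15)
```

```text
t 2.55 p [ 0.651  -0.1411  0.1742] F [-0.7 -0.7  0. ] d_mm [40.8 -2.  24.5] rot_deg [ 0.5  -0.46 -0.47]
```

Emit:
{"name": "jog_arm", "arguments": {"deltas": [[[20,-1,10,0.5,-0.5,-0.5,85],[20,-1,10,0,0,0,85],[5,0,5,0,0,0,85],[0,0,0,0,0,0,85]]]}}

```text
clock: 2.95
eef_pos: [0.6956, -0.1459, 0.1434]
tool_rot: [1.0, -0.03, -0.005, -0.0]
ft_force: [-0.4, -0.2, -0.7]
grip_width: 0.0851
```

Run:
```python
from h import *
go((.692,-.142),.09)
T=R.from_quat(get_obs()['tool_rot']).as_matrix(); p=np.array(get_obs()['eef_pos'])
im=camera('wrist'); cv2.imwrite('pics/w1.png',cv2.cvtColor(im,cv2.COLOR_RGB2BGR))
cv2.imwrite('pics/t1.png',cv2.resize(camera('top')[80:240,200:380,::-1],None,fx=4,fy=3.5)[:,:720])
```

```text
t 2.95 p [ 0.6956 -0.1459  0.1434] F [-0.4 -0.2 -0.7] d_mm [-3.3 -3.7 53.4] rot_deg [-0.02  0.52 -0.12]
```

View pics/w1.png

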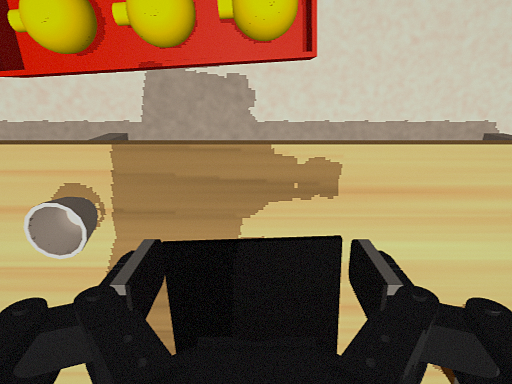

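Wrist view: the plate's back edge runs from about (165,242) to (341,236), centred between the fingers; the crucible at (60,225) is well left.

Run:
```python
from h import *
o=get_obs();T=np.eye(4);T[:3,:3]=R.from_quat(o['tool_rot']).as_matrix();T[:3,3]=o['eef_pos']
P=T@camera_model('wrist')['T_tool_cam']
q=np.array([[165,242],[341,236],[0,142],[500,143]])
print(ray('wrist',q[:2],.096,P),ray('wrist',q[2:],.09,P))
# crucible rim
print(ray('wrist',[60,225],.124,P))
```

```text
[[ 0.66342153 -0.07666139  0.096     ]
 [ 0.66059214 -0.2069812   0.096     ]] [[ 0.7434146   0.02830255  0.09      ]
 [ 0.72216216 -0.31702618  0.09      ]]
[[ 0.69326289 -0.02172239  0.124     ]]
```

Emit:
{"name": "jog_arm", "arguments": {"deltas": [[[-2,-3,20,0,0.5,0,85],[0,0,20,0,0,0,85],[0,0,5,0,0,0,85],[0,0,0,0,0,0,85]]]}}

```text
clock: 3.45
eef_pos: [0.6927, -0.1441, 0.1068]
tool_rot: [1.0, -0.03, 0.005, 0.001]
ft_force: [0.1, 0.2, -0.3]
grip_width: 0.085
```

Run:
```python
from h import *
go((.693,-.144),.080)
cv2.imwrite('pics/w2.png',cv2.cvtColor(camera('wrist'),cv2.COLOR_RGB2BGR))
```

```text
t 3.45 p [ 0.6927 -0.1441  0.1068] F [ 0.1  0.2 -0.3] d_mm [ 0.1 -0.1 26.8] rot_deg [ 0.08 -0.59 -0.2 ]
```

View pics/w2.png

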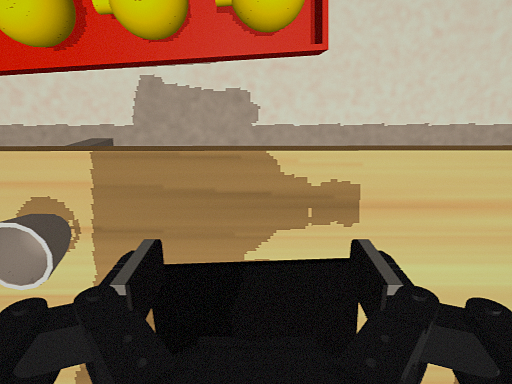

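The fingers' tips (about rows 226–266 by calculation) stand behind the plate's back edge (row 262, lower down), with a computed gap of about 20 mm. The crucible is well clear.

Emit:
{"name": "jog_arm", "arguments": {"deltas": [[[0,0,12,0,-0.5,0,85],[0,0,8,0,0,0,85],[0,0,4,0,0,0,85],[0,0,0,0,0,0,85]]]}}

```text
clock: 3.9
eef_pos: [0.6948, -0.1447, 0.0851]
tool_rot: [1.0, -0.03, 0.003, 0.001]
ft_force: [-0.6, -1.0, -0.2]
grip_width: 0.0853
```

Run:
```python
from h import *
go((.673,-.142),.080)
```

```text
t 3.9 p [ 0.6948 -0.1447  0.0851] F [-0.6 -1.  -0.2] d_mm [-21.9  -1.4   5. ] rot_deg [ 0.14 -0.4  -0.21]
```

Emit:
{"name": "jog_arm", "arguments": {"deltas": [[[0,0,3,0,-0.4,0,85],[0,0,2,0,0,0,85],[0,0,1,0,0,0,85],[0,0,0,0,0,0,85]]]}}

```text
clock: 4.3
eef_pos: [0.6951, -0.1447, 0.0785]
tool_rot: [1.0, -0.03, -0.0, 0.001]
ft_force: [-0.3, 0.4, -1.0]
grip_width: 0.085
```

Run:
```python
from h import *
go((.673,-.142),.080)
```

```text
t 4.3 p [ 0.6951 -0.1447  0.0785] F [-0.3  0.4 -1. ] d_mm [-22.2  -1.4  -1.5] rot_deg [ 0.14  0.04 -0.2 ]
```

Emit:
{"name": "jog_arm", "arguments": {"deltas": [[[-5,0,-0.5,0,0,0,85],[-5,0,0,0,0,0,85],[-5,0,0,0,0,0,85],[-4,0,0,0,0,0,85],[-4,0,0,0,0,0,85]]]}}

```text
clock: 4.8
eef_pos: [0.6704, -0.1432, 0.0796]
tool_rot: [1.0, -0.03, -0.0, 0.001]
ft_force: [-0.8, 0.1, 0.5]
grip_width: 0.085
```

Emit:
{"name": "jog_arm", "arguments": {"deltas": [[[-5,0,0,0,0,0,85],[-5,0,0,0,0,0,85],[-5,0,0,0,0,0,85],[-5,0,0,0,0,0,85],[-5,0,0,0,0,0,85]]]}}

```text
clock: 5.3
eef_pos: [0.6432, -0.1416, 0.0801]
tool_rot: [1.0, -0.03, 0.0, 0.001]
ft_force: [0.1, 0.3, -0.7]
grip_width: 0.0847
```

Run:
```python
from h import *
go((.566,-.138),.079)
im=camera('top'); cv2.imwrite('pics/t3.png',cv2.resize(im[100:240,220:380,::-1],(800,600)))
cv2.imwrite('pics/w3.png',cv2.cvtColor(camera('wrist'),cv2.COLOR_RGB2BGR))
```

```text
t 5.3 p [ 0.6432 -0.1416  0.0801] F [ 0.1  0.3 -0.7] d_mm [-77.3   1.    1. ] rot_deg [ 0.15 -0.04 -0.21]
```

View pics/t3.png

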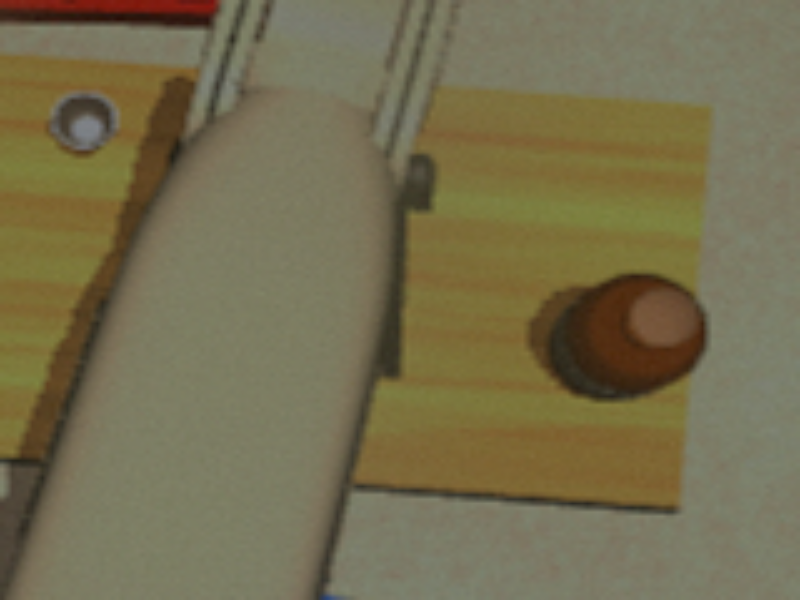

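View pics/w3.png

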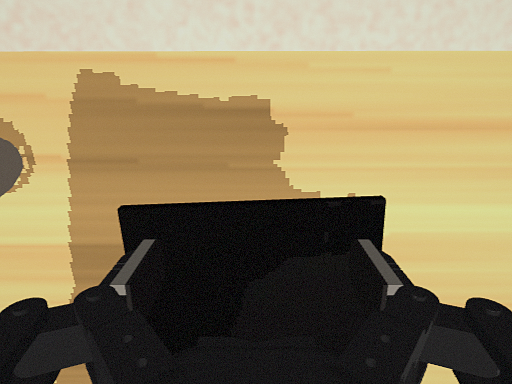

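The fingers passed over the plate: its back edge (row ~202) is behind the tips (row ~240), and there was no force. The open tips are higher than I assumed, so I'll go back and lower them by feel.

Emit:
{"name": "jog_arm", "arguments": {"deltas": [[[0,0,-6,0,0,0,85],[16,0,0,0,0,0,85],[18,0,0,0,0,0,85],[18,0,0,0,0,0,85],[0,0,0,0,0,0,85]]]}}

```text
clock: 5.9
eef_pos: [0.6971, -0.1451, 0.0888]
tool_rot: [1.0, -0.031, 0.001, 0.001]
ft_force: [0.3, -0.2, 1.1]
grip_width: 0.0852
```

Emit:
{"name": "jog_arm", "arguments": {"deltas": [[[0,0,5,0,0,0,85],[0,0,3,0,0,0,85],[0,0,2,0,0,0,85],[0,0,1,0,0,0,85]]]}}

```text
clock: 6.3
eef_pos: [0.6955, -0.145, 0.077]
tool_rot: [1.0, -0.031, 0.0, 0.001]
ft_force: [-0.3, -0.4, 0.7]
grip_width: 0.0848
```

Run:
```python
from h import *
o=get_obs();T=np.eye(4);T[:3,:3]=R.from_quat(o['tool_rot']).as_matrix();T[:3,3]=o['eef_pos']
P=T@camera_model('wrist')['T_tool_cam']
T2=T.copy();T2[:3,3]=[.6432,-.1416,.0801];P2=T2@camera_model('wrist')['T_tool_cam']
print(ray('wrist',[[120,206],[383,197]],.096,P2))
go((.694,-.144),.078)
```

```text
[[ 0.66480405 -0.07554603  0.096     ]
 [ 0.66140509 -0.20595793  0.096     ]]
t 6.3 p [ 0.6955 -0.145   0.077 ] F [-0.3 -0.4  0.7] d_mm [-1.6 -0.9 -1. ] rot_deg [ 0.16 -0.05 -0.23]
```

Plate unmoved. Lower by feel.

Emit:
{"name": "jog_arm", "arguments": {"deltas": [[[0,0,1,0,0,0,85],[0,0,1,0,0,0,85],[0,0,1,0,0,0,85]]]}}

```text
clock: 6.6
eef_pos: [0.6947, -0.1451, 0.0741]
tool_rot: [1.0, -0.031, 0.0, 0.001]
ft_force: [-0.6, -0.6, -0.5]
grip_width: 0.0849
```

Emit:
{"name": "jog_arm", "arguments": {"deltas": [[[0,0,1,0,0,0,85],[0,0,1,0,0,0,85]]]}}

```text
clock: 6.8
eef_pos: [0.6947, -0.1451, 0.0722]
tool_rot: [1.0, -0.031, 0.0, 0.001]
ft_force: [-0.8, 0.5, 0.3]
grip_width: 0.0854
```

Emit:
{"name": "jog_arm", "arguments": {"deltas": [[[0,0,1,0,0,0,85],[0,0,1,0,0,0,85]]]}}

```text
clock: 7.0
eef_pos: [0.6948, -0.1451, 0.0701]
tool_rot: [1.0, -0.031, 0.0, 0.001]
ft_force: [-0.3, -1.0, 0.6]
grip_width: 0.0851
```

Emit:
{"name": "jog_arm", "arguments": {"deltas": [[[0,0,1,0,0,0,85],[0,0,1,0,0,0,85]]]}}

```text
clock: 7.2
eef_pos: [0.6949, -0.1451, 0.0679]
tool_rot: [1.0, -0.031, 0.0, 0.001]
ft_force: [0.3, -0.7, -0.6]
grip_width: 0.085
```

Run:
```python
from h import *
cv2.imwrite('pics/w4.png',cv2.cvtColor(camera('wrist'),cv2.COLOR_RGB2BGR))
im=camera('side');cv2.imwrite('pics/s4.png',cv2.resize(im[110:230,180:340,::-1],(800,600),interpolation=cv2.INTER_CUBIC))
```

```text
(no output)
```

View pics/s4.png

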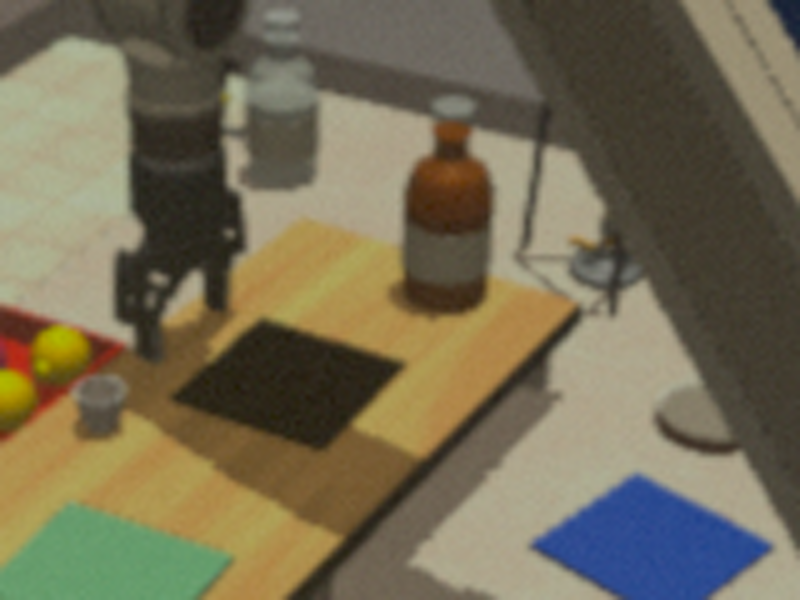

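Run:
```python
from h import *
for uv in ([210,182],[223.4,171.6]):
    for z in (.08,.09,.1,.11): print(uv,z,ray('side',uv,z)[0][:2].round(4))
```

```text
[210, 182] 0.08 [ 0.7162 -0.1272]
[210, 182] 0.09 [ 0.7075 -0.1143]
[210, 182] 0.1 [ 0.6988 -0.1013]
[210, 182] 0.11 [ 0.69   -0.0884]
[223.4, 171.6] 0.08 [ 0.7106 -0.2233]
[223.4, 171.6] 0.09 [ 0.7019 -0.2092]
[223.4, 171.6] 0.1 [ 0.6933 -0.1952]
[223.4, 171.6] 0.11 [ 0.6846 -0.1811]
```

View pics/w4.png

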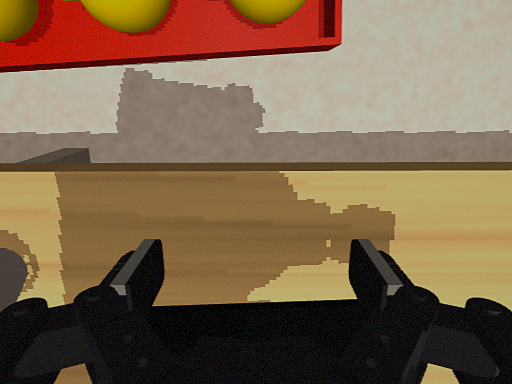

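The side view puts both tips at z≈0.10, behind the plate, so there are still about 8 mm to go.

Emit:
{"name": "jog_arm", "arguments": {"deltas": [[[0,0,1.5,0,0,0,85],[0,0,1.5,0,0,0,85],[0,0,1,0,0,0,85]]]}}

```text
clock: 7.6
eef_pos: [0.6949, -0.1451, 0.0636]
tool_rot: [1.0, -0.031, 0.0, 0.001]
ft_force: [-0.0, 0.4, 0.5]
grip_width: 0.0848
```

Emit:
{"name": "jog_arm", "arguments": {"deltas": [[[0,0,1,0,0,0,85],[0,0,1,0,0,0,85]]]}}

```text
clock: 7.8
eef_pos: [0.6948, -0.1451, 0.0613]
tool_rot: [1.0, -0.031, 0.0, 0.001]
ft_force: [-0.3, 0.5, -0.8]
grip_width: 0.085
```

Emit:
{"name": "jog_arm", "arguments": {"deltas": [[[0,0,1,0,0,0,85],[0,0,1,0,0,0,85]]]}}

```text
clock: 8.0
eef_pos: [0.6949, -0.1452, 0.0592]
tool_rot: [1.0, -0.031, 0.0, 0.001]
ft_force: [0.6, -0.1, -0.4]
grip_width: 0.0852
```

Emit:
{"name": "jog_arm", "arguments": {"deltas": [[[0,0,1,0,0,0,85],[0,0,1,0,0,0,85]]]}}

```text
clock: 8.2
eef_pos: [0.6949, -0.1451, 0.057]
tool_rot: [1.0, -0.031, 0.0, 0.001]
ft_force: [-0.1, -0.7, 0.4]
grip_width: 0.0848
```

Run:
```python
from h import *
go((.694,-.144),.06)
im=camera('side')
# finger tips, low rows of dark pixels near the columns
g=im.max(2)
print(g[168:192,206:216]); print(g[160:180,219:229])
```

```text
t 8.2 p [ 0.6949 -0.1451  0.057 ] F [-0.1 -0.7  0.4] d_mm [-0.9 -1.1 -3. ] rot_deg [ 0.16 -0.05 -0.25]
[[ 47  45  47  62 109 144 127  77  46  65]
 [ 47  47  45  57  78  99  94  65  52  96]
 [ 49  46  49  69  81  68  56  45  62 119]
 [ 55  47  51  92 114  93  56  54  83 137]
 [ 69  48  51  95 111  86  58  89 135 162]
 [ 63  47  51  81  88  60  65 124 163 173]
 [ 52  53  47  57  63  52  88 143 168 171]
 [ 49  50  40  44  47  54  91 123 139 138]
 [ 58  45  47  42  46  54  88 111 116 116]
 [ 96  59  42  44  47  60  86 109 110 105]
 [129  72  45  42  50  63  82  99 106 102]
 [115  71  47  45  51  61  78  96 102 104]
 [ 96  60  50  43  53  58  75  93 103 103]
 [ 92  64  47  44  51  59  74  93 105 105]
 [ 96  67  56  42  52  59  79  99 107 111]
 [106  86  66  53  58  64  80 101 108 111]
 [103 101  91  76  76  76  94 106 108 111]
 [105 104 107  98  98 103 103 111 107 114]
 [108 107 110 109 110 110 111 112 114 115]
 [110 112 110 108 108 112 111 115 113 101]
 [108 110 112 112 111 116 117 112  94  71]
 [114 112 108 111 115 115 115 104  78  56]
 [111 109 114 115 118 122 120 115 103  75]
 [115 11
[... 196 characters left out ...]
71 120 151]
 [ 43  50  49  45  45  42  50  95 146 170]
 [ 75  82  63  45  45  43  61 121 164 174]
 [141 118  65  44  48  54  85 139 170 172]
 [166 130  61  41  42  50  93 144 173 173]
 [169 135  59  46  48  50  89 142 175 172]
 [170 135  59  39  44  50  87 144 172 174]
 [171 134  62  45  39  50  86 140 170 169]
 [170 131  60  43  38  47  92 138 167 172]
 [156 110  54  46  38  50  78 121 143 157]
 [147 105  71  53  50  52  86 130 156 169]
 [122 104  93  82  69  76 125 163 173 172]
 [109 100 102 100 100 129 161 173 173 161]
 [106 106 106 107 114 146 169 171 155 114]
 [105 103 110 114 136 161 172 152 114  71]
 [110 109 115 133 162 168 153 112  63  45]
 [110 109 111 146 166 153 108  68  45  45]]
```

Emit:
{"name": "jog_arm", "arguments": {"deltas": [[[0,0,1,0,0,0,85],[0,0,0.5,0,0,0,85]]]}}

```text
clock: 8.45
eef_pos: [0.6948, -0.1451, 0.0554]
tool_rot: [1.0, -0.031, 0.0, 0.001]
ft_force: [-0.1, -0.0, 1.8]
grip_width: 0.0847
```

Run:
```python
from h import *
go((.694,-.144),.06)
for uv in ([209.7,184.3],[222.6,174.2]):
    for z in (.086,.09,.094,.098): print(uv,z,ray('side',uv,z)[0][:2].round(4))
```

```text
t 8.45 p [ 0.6948 -0.1451  0.0554] F [-0.1 -0.   1.8] d_mm [-0.9 -1.1 -4.6] rot_deg [ 0.16 -0.04 -0.25]
[209.7, 184.3] 0.086 [ 0.7029 -0.1046]
[209.7, 184.3] 0.09 [ 0.6995 -0.0995]
[209.7, 184.3] 0.094 [ 0.696  -0.0943]
[209.7, 184.3] 0.098 [ 0.6926 -0.0892]
[222.6, 174.2] 0.086 [ 0.6976 -0.1954]
[222.6, 174.2] 0.09 [ 0.6942 -0.1899]
[222.6, 174.2] 0.094 [ 0.6908 -0.1843]
[222.6, 174.2] 0.098 [ 0.6874 -0.1788]
```

Emit:
{"name": "jog_arm", "arguments": {"deltas": [[[0,0,0.7,0,0,0,85],[0,0,0.5,0,0,0,85]]]}}

```text
clock: 8.65
eef_pos: [0.6948, -0.1451, 0.0554]
tool_rot: [1.0, -0.031, 0.001, 0.001]
ft_force: [-1.0, -0.7, 3.5]
grip_width: 0.0846
```

Contact with the shelf at TCP z = 0.0554. Raise 2 mm and push.

Emit:
{"name": "jog_arm", "arguments": {"deltas": [[[0,0,-2,0,0,0,85],[-5,0,0,0,0,0,85],[-5,0,0,0,0,0,85],[-5,0,0,0,0,0,85]]]}}

```text
clock: 9.05
eef_pos: [0.6793, -0.1442, 0.0565]
tool_rot: [1.0, -0.031, 0.001, 0.001]
ft_force: [0.2, 0.3, -0.4]
grip_width: 0.0851
```

Emit:
{"name": "jog_arm", "arguments": {"deltas": [[[-4,0,0,0,0,0,85],[-4,0,0,0,0,0,85],[-4,0,0,0,0,0,85]]]}}

```text
clock: 9.35
eef_pos: [0.6661, -0.1436, 0.0564]
tool_rot: [1.0, -0.031, 0.001, 0.002]
ft_force: [1.6, 0.3, -0.6]
grip_width: 0.0849
```

Emit:
{"name": "jog_arm", "arguments": {"deltas": [[[-4,0,0,0,0,0,85],[-4,0,0,0,0,0,85],[-4,0,0,0,0,0,85]]]}}

```text
clock: 9.65
eef_pos: [0.6534, -0.1427, 0.0564]
tool_rot: [1.0, -0.031, 0.001, 0.002]
ft_force: [0.8, -1.3, -0.9]
grip_width: 0.0851
```

Run:
```python
from h import *
go((.57,-.138),.0575)
cv2.imwrite('pics/w5.png',cv2.cvtColor(camera('wrist'),cv2.COLOR_RGB2BGR))
```

```text
t 9.65 p [ 0.6534 -0.1427  0.0564] F [ 0.8 -1.3 -0.9] d_mm [-83.6   0.4  -1.3] rot_deg [ 0.17 -0.17 -0.25]
```

View pics/w5.png

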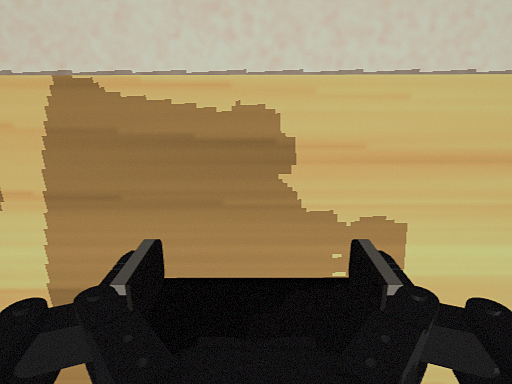

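The plate is now moving and square against the fingers: its back edge is level at row 278.

Run:
```python
from h import *
T=np.eye(4);T[:3,:3]=R.from_quat(get_obs()['tool_rot']).as_matrix();T[:3,3]=[.6534,-.1427,.0564]
P=T@camera_model('wrist')['T_tool_cam']
b=ray('wrist',[[170,278],[340,278]],.096,P)
fr=ray('wrist',[[0,73],[255,73],[511,73]],.09,P); print(b,'shelf back',fr)
```

```text
[[ 0.64766541 -0.10393089  0.096     ]
 [ 0.6428056  -0.180224    0.096     ]] shelf back [[ 0.73851287 -0.04879517  0.09      ]
 [ 0.73241995 -0.14751429  0.09      ]
 [ 0.72627683 -0.24704673  0.09      ]]
```

Emit:
{"name": "jog_arm", "arguments": {"deltas": [[[-5,0,0,0,0,0,85],[-5,0,0,0,0,0,85],[-5,0,0,0,0,0,85],[-5,0,0,0,0,0,85],[-5,0,0,0,0,0,85]]]}}

```text
clock: 10.2
eef_pos: [0.6264, -0.141, 0.0565]
tool_rot: [1.0, -0.031, 0.002, 0.001]
ft_force: [0.5, 0.6, -0.2]
grip_width: 0.0849
```

Emit:
{"name": "jog_arm", "arguments": {"deltas": [[[-5,0,0,0,0,0,85],[-5,0,0,0,0,0,85],[-5,0,0,0,0,0,85],[-5,0,0,0,0,0,85]]]}}

```text
clock: 10.6
eef_pos: [0.6044, -0.1396, 0.0565]
tool_rot: [1.0, -0.031, 0.001, 0.001]
ft_force: [2.4, 0.3, -0.4]
grip_width: 0.085
```

Emit:
{"name": "jog_arm", "arguments": {"deltas": [[[-5,0,0,0,0,0,85],[-5,0,0,0,0,0,85],[-5,0,0,0,0,0,85],[-5,0,0,0,0,0,85],[-4,0,0,0,0,0,85]]]}}

```text
clock: 11.1
eef_pos: [0.5781, -0.138, 0.0565]
tool_rot: [1.0, -0.031, 0.001, 0.001]
ft_force: [1.4, 0.3, -0.4]
grip_width: 0.0853
```

Run:
```python
from h import *
o=get_obs();go((.5635,-.137),.0565)
T=np.eye(4);T[:3,:3]=R.from_quat(o['tool_rot']).as_matrix();T[:3,3]=o['eef_pos']
P=T@camera_model('wrist')['T_tool_cam']
im=camera('wrist'); g=im.max(2).astype(int)
e=[]
for c in range(180,335,10): r=np.where(g[150:330,c]<35)[0]; e.append([c,150+r[0]])
e=np.array(e); print(e[:,1]); w=ray('wrist',e[[0,-1]],.096,P); print(w)
im=camera('top'); cv2.imwrite('pics/t6.png',cv2.resize(im[100:260,200:400,::-1],(750,600)))
n=np.array([.99835,-.0574]); print('back edge from front edge',(w[:,:2]-[.4642,.00255])@n)
```

```text
t 11.1 p [ 0.5781 -0.138   0.0565] F [ 1.4  0.3 -0.4] d_mm [-14.7  -0.1  -0. ] rot_deg [ 0.17 -0.18 -0.25]
[278 278 278 278 278 278 278 278 278 278 278 278 278 278 278 278]
[[ 0.57199179 -0.10366726  0.096     ]
 [ 0.56770726 -0.17104964  0.096     ]]
back edge from front edge [0.1137108  0.11330109]
```

Emit:
{"name": "jog_arm", "arguments": {"deltas": [[[-4,0,0,0,0,0,85],[-4,0,0,0,0,0,85],[-3,0,0,0,0,0,85],[-2,0,0,0,0,0,85]]]}}

```text
clock: 11.6
eef_pos: [0.5648, -0.1372, 0.0567]
tool_rot: [1.0, -0.031, 0.002, 0.002]
ft_force: [1.6, 0.3, -0.9]
grip_width: 0.0848
```

Run:
```python
from h import *
go((.5635,-.137),.0565)
```

```text
t 11.6 p [ 0.5648 -0.1372  0.0567] F [ 1.6  0.3 -0.9] d_mm [-1.3 -0.2  0.2] rot_deg [ 0.17 -0.23 -0.25]
```

Back off, lift, and retract so that the top camera sees the plate.

Emit:
{"name": "jog_arm", "arguments": {"deltas": [[[8,0,0,0,0,0,85],[10,0,-3,0,0,0,85],[0,0,-30,0,0,0,85],[0,0,-45,0,0,0,85],[0,0,-45,0,0,0,85]]]}}

```text
clock: 12.1
eef_pos: [0.5778, -0.1367, 0.1739]
tool_rot: [0.999, -0.031, -0.009, -0.0]
ft_force: [0.6, 0.2, -0.2]
grip_width: 0.0849
```

Emit:
{"name": "jog_arm", "arguments": {"deltas": [[[0,0,-40,0,0,0,85],[-45,0,0,0,0,0,85],[-45,0,0,0,0,0,85],[-45,0,0,0,0,0,85],[-45,0,0,0,0,0,85]]]}}

```text
clock: 12.6
eef_pos: [0.4098, -0.1282, 0.2254]
tool_rot: [1.0, -0.029, 0.004, 0.003]
ft_force: [0.2, -0.2, 0.2]
grip_width: 0.0852
```

Emit:
{"name": "jog_arm", "arguments": {"deltas": [[[-25,35,0,0,0,0,85],[-20,40,0,0,0,0,85],[-20,40,0,0,0,0,85],[-20,40,0,0,0,0,85],[0,0,0,0,0,0,85]]]}}

```text
clock: 13.1
eef_pos: [0.3089, -0.2816, 0.228]
tool_rot: [1.0, -0.027, 0.005, 0.004]
ft_force: [-0.2, 0.9, -0.0]
grip_width: 0.085
```

Run:
```python
from h import *
go((.25,-.25),.22)
im=camera('top'); cv2.imwrite('pics/t7.png',cv2.resize(im[...,::-1],(800,600),interpolation=cv2.INTER_CUBIC))
```

```text
t 13.1 p [ 0.3089 -0.2816  0.228 ] F [-0.2  0.9 -0. ] d_mm [-60.6 -28.4   7.2] rot_deg [ 0.44 -0.57  0.12]
```

View pics/t7.png

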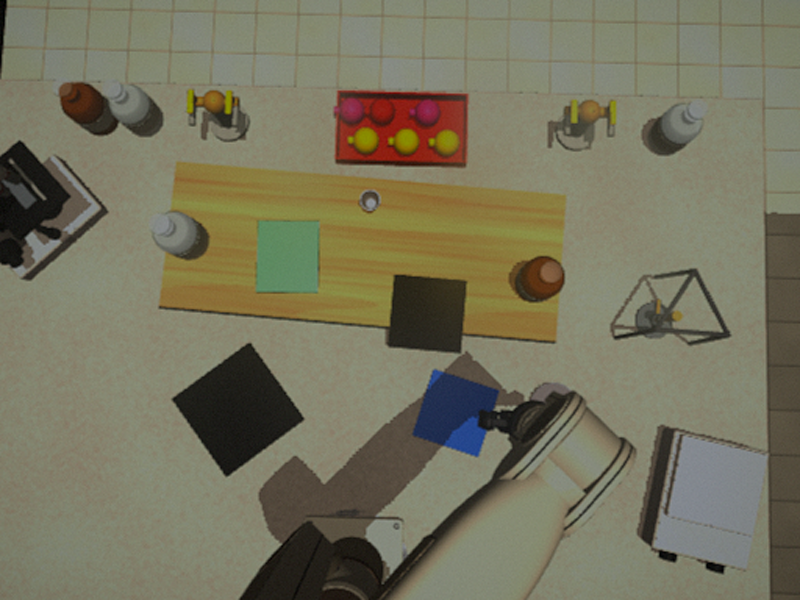

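The plate overhangs the front edge near (427,340), parallel to it, and everything else looks unmoved. Now I'll measure the overhang.

Run:
```python
from h import *
im=camera('top')
g=im.max(2)
b=((g<75)*255).astype(np.uint8); b[:170]=0;b[230:]=0;b[:,:243]=0;b[:,304:]=0
b=cv2.morphologyEx(b,cv2.MORPH_OPEN,np.ones((5,5),np.uint8))
c=max(cv2.findContours(b,cv2.RETR_EXTERNAL,cv2.CHAIN_APPROX_NONE)[0],key=cv2.contourArea)[:,0]
ce,s,a=rect('top',c,.096); print(ce,s,a)
p=front(im,[*range(110,240,4),*range(306,350,4)]); w=ray('top',p,.09)[:,:2]*1000
l=cv2.fitLine(w.astype(np.float32),cv2.DIST_HUBER,0,.01,.01).ravel(); print(l)
n=np.array([l[1],-l[0]])
R2=np.array([[np.cos(a),-np.sin(a)],[np.sin(a),np.cos(a)]])
for y in (.0675,-.0675): print('corner x', (ce*1000+R2@[-67.5,y*1000]-l[2:])@n)
```

```text
[ 0.48770767 -0.12663577] (134.89312744140625, 133.21397399902344) -0.06448032315494401
[5.7950631e-02 9.9831945e-01 4.6683575e+02 5.0755569e+01]
corner x -35.943235141407534
corner x -36.820351964115886
```

```bash
python3 -c "
from workcell import *
print(job_done())"
```

```text
the job is handed in; nothing more can be done
None
```

I pushed the burner plate along the shelf with the open fingers behind its back edge, about 98 mm, then backed off, lifted clear and handed the job in at about 13 s. There was no verdict from `job_done()`.

- **Final position:** the last top-camera measurement put the front corners 35.9 mm (left) and 36.8 mm (right) past the shelf's front edge. That is inside the 25–45 mm band, and the plate is parallel to the edge to about 0.006 rad. The plate measured 135 x 133 mm in that picture, which fits its given size.
- **Cross-check:** the front edge placed from the top camera and from the shelf's back edge seen by the wrist camera disagreed by about 2–4 mm. That is within the margin.
- **Flatness:** I did not measure height or tilt directly. The plate looks flat, and about 100 mm of it is still on the board.
- **Other things on the bench:** they look unmoved in the last picture by eye. The arm covers part of the Petri dish in that picture, so I could not check it fully. The gripper stayed well above it, at about z = 0.23 m.
- **First attempt missed:** the first pass slid over the plate without contact, because the open fingertips sit about 35 mm above the tool point, not the 13 mm I had assumed. The plate had not moved, so I went back, lowered the fingers until they touched the shelf (3.5 N), raised them 1–2 mm and pushed. The forces read during the push stayed under 3 N.

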